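Point out the next delivery's meal and soup

ROBOT

A 7-joint arm with a two-finger parallel gripper is mounted at the origin on the work surface. World frame = base frame: x ahead of the robot, y to its left, z up, the work surface at z = 0. Lengths are in m, angles in rad, forces in N, time in s.
With the tool pointing down it reaches from about 0.4 to 0.75 m from the base axis. Payload 19.5 kg.
Tool frame: the origin (TCP) lies between the finger pads, 19 mm behind the fingertips; this is the grasp point; z points along the fingers, y is the line along which they close (so a half turn about z gives the same grasp; the last joint's range is limited). The gripper opens to 85 mm and grips with 20 to 120 N. Pads are 22 mm wide; open, the fingers measure 114 mm over their backs; the gripper's body (76 mm by 85 mm) begins 54 mm behind the grasp point. The pads swing forward as they close: fully open they stand 13 mm farther back than shut.
Start: joints at [-0.042, 0.707, -0.028, 1.485, 0.022, 0.951, -0.075], TCP at [0.575, 0, 0.25] pointing down, gripper open.
Joint ranges: [-2.71, 2.71], [-0.32, 2.16], [-1.57, 1.52], [0, 2.45], [-1.46, 4.6], [0, 2.02], [-2.83, 2.83]. Speed limits (rad/s): [1.89, 1.89, 2.57, 2.57, 3.01, 3.01, 3.01].

INTERFACE

Orientations are given as [roll, pitch, yaw] about the fixed x, y, z axes, in that order (R = Rz(yaw) Ry(pitch) Rx(roll)).
In Python, from rig import ctrl, vision gives the robot as it stands.
- The arm moves only by the tool step_arm, never from a script. Its argument "moves" is a list of rows, each an object with "delta_rot": the turn, a rotation vector about the tool's x, y, z in degrees, a list of three; "travel": the shift along the tool's x, y, z in mm, a list of three; "gripper": the closure, from 0 (fully open) to 1 (shut). In form: [{"delta_rot": [wx, wy, wz], "travel": [dx, dy, dz], "gripper": gripper}, ...]. A call has 1 to 5 rows; each row is the pose to reach, as a shift and turn from the pose commanded when the call began, along the tool's axes at that moment; what a row does not reach only later rows make up. A row lasts 1/10 s, in which the tool goes at most 50 mm and 8.59 degrees, less where a joint would pass 70% of its speed; a pose out of reach is approached as far as the arm can. A call with a gripper value outside its range is refused whole. The fingers move at their own pace and stop on an object; "force" is the grip in N (left out, the last holds). Time passes only in rows, so rows that repeat a pose let the fingers close. It gives the time, the measured TCP pose, the force, the opening and the grip force at its end, in the units of the state.
- ctrl.state(): the state, without advancing time (a new reading comes with each control period).
- vision.grab_frame(name): name is "scene" or "side" or "wrist"; returns (picture, depth): 420x560x3 uint8, red, green, blue; 420x560 float32, m along the optical axis (not along the pixel's ray), 0 where there is no reading.
- vision.camera_model(name): a dict with "vertical_fov" (degrees; the focal length in pixels is half the picture's height over the tangent of half this angle, whatever the lens; pixels are square), "cx", "cy" (the principal point, pixels), "distortion" ([k1, k2, p1, p2, k3] as OpenCV has them; the pictures are not rectified), "world_from_camera" (4x4, takes a point from camera to world coordinates). Camera axes: x right, y down, z forward; pixel columns grow to the right and rows downward; lengths in m; the calibration is good to about 2 mm. A picture is of the moment at which its call begins: read the wrist's pose just before it. camera_model takes no time and is no camera call; for the wrist camera it gives the pose at the moment of the call.
- ctrl.job_done(): hands the job in; it is judged then, once.
The state is a dict: "time": time; "joint_positions": joint angles; "qvel": joint speeds; "joint_efforts": joint torques, N m; "eef_pos": TCP position; "tcp_rot": TCP orientation; "ft_force": force on the tool from outside, world axes, zero at the start; "moment": the same for the moment, N m; "gripper_width": finger opening in m; "grasp_force": force on a finger pad.
Only numpy, scipy, OpenCV 4.12 (cv2) and the standard library are available. Lean on these libraries where they do the work, as an engineer would, in place of code of your own. Each camera call takes 0.05 s, during which the arm holds its last target. There are 200 camera calls.

TASK

Show the packer what goes into the next delivery bag: with the fingertips pointing down, point at the orange sticker in the middle of its meal tray and stay there for two full seconds, then in the same way at the middle of the green lid on its soup tub, each time with the fingertips 2 to 4 cm above it. Then press the yellow button fully down to call the order ready, let it spring back and leave it. Do not touch any meal, soup or other loose thing, and do not bring the fingertips down over any of the other meals or soups.

Things in the scene. Friction and masses are not known exactly. Their poses are not given: they have to be found in the camera images.
- meal_orange: Cream sealed meal tray, 165 x 125 x 52 mm (long side along its x), loose, 0.3 to 0.6 kg, with a round orange sticker 48 mm across in the middle of its lid. Origin: centre of the underside, z up.
- meal_orange_top (a point): Centre of the orange sticker on the flat top of that meal, 52 mm above its underside; axes as the tray's, z up.
- meal_blue: Cream sealed meal tray, 165 x 125 x 52 mm (long side along its x), loose, 0.3 to 0.6 kg, with a round blue sticker 48 mm across in the middle of its lid. Origin: centre of the underside, z up.
- meal_blue_top (a point): Centre of the blue sticker on the flat top of that meal, 52 mm above its underside; axes as the tray's, z up.
- meal_black: Cream sealed meal tray, 165 x 125 x 52 mm (long side along its x), loose, 0.3 to 0.6 kg, with a round black sticker 48 mm across in the middle of its lid. Origin: centre of the underside, z up.
- meal_black_top (a point): Centre of the black sticker on the flat top of that meal, 52 mm above its underside; axes as the tray's, z up.
- soup_green: Round cream soup tub with a flat green lid, 90 mm across, 66 mm tall, loose, 0.25 to 0.5 kg. Origin: centre of the underside, z up.
- soup_green_top (a point): Centre of the green lid's flat top, 66 mm above the tub's underside, z up.
- soup_white: Round cream soup tub with a flat white lid, 90 mm across, 66 mm tall, loose, 0.25 to 0.5 kg. Origin: centre of the underside, z up.
- soup_white_top (a point): Centre of the white lid's flat top, 66 mm above the tub's underside, z up.
- soup_black: Round cream soup tub with a flat black lid, 90 mm across, 66 mm tall, loose, 0.25 to 0.5 kg. Origin: centre of the underside, z up.
- soup_black_top (a point): Centre of the black lid's flat top, 66 mm above the tub's underside, z up.
- ready_button_top (a point): Centre of the top of the yellow round push button, 44 mm across, 45 mm above the table when up, in a round grey housing (64 mm across, 33 mm tall) fixed to the table; it is pressed straight down.
- ready_button (a joint): Travel of the yellow button in m: 0 released, 0.008 fully down; its spring takes 5 N to go fully down and brings it back up.
- stapler: Black stapler, 150 x 40 x 62 mm, loose, a bystander. Origin: centre of the underside, x along its length.
- marker: Orange marker pen with a black cap, about 150 x 18 x 18 mm, lying loose, a bystander. Origin: underside near the middle, x towards the cap.
- soap: Pink bottle with a white cap, 72 mm across, 170 mm tall, standing loose, a bystander. Origin: centre of the underside.
Mind the look-alikes: they are no part of the job. Leave any purple look-alike of the soup_green alone.

How it is judged:
By the outcome, as a careful person would: the job done as asked, in the order asked, and still so for the second after the job is handed in, with the robot touching nothing.
It also fails if it takes over 53 s, if anything falls off the work surface, if the arm or the gripper's body presses on something with over 40 N, if the wrist force passes 120 N, or if a joint passes its speed limit or range.

## Working session

There is one attempt and no reset: what is moved stays moved. The work goes in short steps, Python scripts to look and compute and a tool call to move; the robot and the scene stay as the last step left them, time stands still between calls to the robot, and variables do not carry over. Pictures are saved under pics/ and viewed, at most 10 in all, crops included, and the job is handed in when it is done.

Besides the shell and the picture viewer there is one more tool, called after "Emit:" as name(argument=value, ...), one argument or row to a line, values as JSON. step_arm: Moves the arm, as the interface text tells. Its arguments: {"type":"object","properties":{"moves":{"type":"array","items":{"type":"object","properties":{"delta_rot":{"type":"array","items":{"type":"number"}},"travel":{"type":"array","items":{"type":"number"}},"gripper":{"type":"number"}}}},"force":{"type":"number"}},"required":["moves"]}

```bash
mkdir -p pics; cat > h.py <<'E'
import numpy as np, cv2
from rig import ctrl, vision
def grab(n):
    m=vision.camera_model(n); p,d=vision.grab_frame(n); return p,d,m
def K(m,h=420):
    f=h/2/np.tan(np.radians(m["vertical_fov"])/2)
    return np.array([[f,0,m["cx"]],[0,f,m["cy"]],[0,0,1]])
def ray(m,uv,z):
    q=cv2.undistortPoints(np.array([[uv]],float),K(m),np.array(m["distortion"]))[0,0]
    T=np.array(m["world_from_camera"]); d=T[:3,:3]@[q[0],q[1],1]; o=T[:3,3]
    return o+d*(z-o[2])/d[2]
E
python3 - <<'E'
from h import *
for n in("scene","side"):
    p,d,m=grab(n); cv2.imwrite(f"pics/{n}0.png",p[:,:,::-1]); np.savez(f"{n}0.npz",p=p,d=d)
    print(n,np.round(m["world_from_camera"],3).tolist(),m["distortion"])
print(ctrl.state())
E
```

```text
scene [[-0.843, 0.312, -0.438, 1.015], [0.538, 0.488, -0.687, 0.842], [-0.001, -0.815, -0.579, 0.808], [0.0, 0.0, 0.0, 1.0]] [0.01365466 0.         0.         0.         0.        ]
side [[0.987, -0.119, 0.108, 0.328], [-0.16, -0.7, 0.695, -0.875], [-0.007, -0.704, -0.71, 0.953], [0.0, 0.0, 0.0, 1.0]] [-0.12326052  0.          0.          0.          0.        ]
{'time': 0.1, 'joint_positions': array([-0.04167909,  0.70703798, -0.02761853,  1.48493224,  0.02201356,
        0.95084795, -0.07549447]), 'qvel': array([-7.50210394e-05, -1.43949335e-03, -1.07727108e-03, -2.98096076e-05,
        3.98710676e-05,  1.67448535e-03,  4.31944260e-05]), 'joint_efforts': array([-1.01652397e-04, -8.84291911e+01,  1.23564016e+00, -2.36457235e+01,
        1.69519259e-02,  4.99342714e-03, -1.35922505e-06]), 'eef_pos': array([ 5.74804703e-01, -1.20563046e-05,  2.49580487e-01]), 'tcp_rot': array([-3.14067064e+00,  3.51152850e-05,  1.57078892e+00]), 'ft_force': array([-0.48831994, -0.00175538, -0.72129303]), 'moment': array([-0.00580341, -0.03563558,  0.03077499]), 'grasp_force': 0.0, 'gripper_width': 0.08546089420695954}
```

View pics/scene0.png

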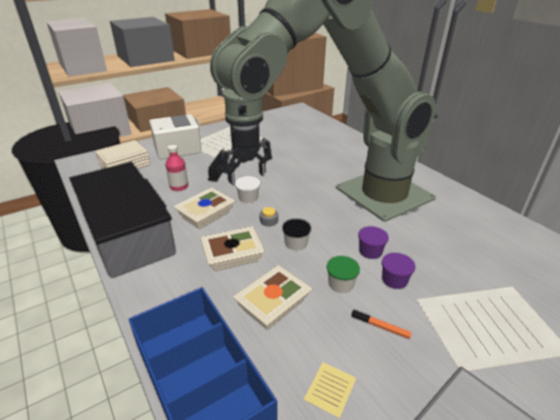

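View pics/side0.png

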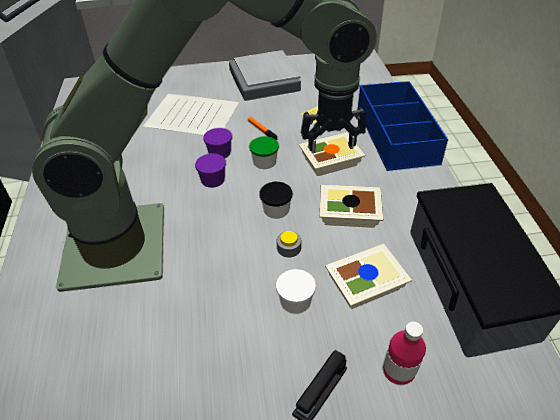

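Scene picture: orange sticker at (273,292), green lid (343,268), yellow button (269,213). The side picture shows the same things at (332,149), (264,147) and (289,238).

Look-alikes in the scene picture:
- **Orange sticker:** blue sticker tray (205,203), black sticker tray (232,244), orange marker (390,327).
- **Green lid:** black lid (297,230), white lid (248,185), purple lids (373,237) and (398,266), and the green food patches on the trays.
- **Button:** the yellow note (330,388).

I choose the orange-sticker tray, the green-lidded tub, and the yellow button in its grey housing.

```bash
python3 - <<'E'
from h import *
tg={"orange":((273,292),(332,149),.052,(3,14)),"green":((343,268),(264,147),.066,(45,80)),"yellow":((269,212),(289,238),.045,(20,32))}
for k,(a,b,z,(lo,hi)) in tg.items():
  for n,c in(("scene",a),("side",b)):
    p=np.load(n+"0.npz")["p"]; m=vision.camera_model(n)
    h=cv2.cvtColor(p,cv2.COLOR_RGB2HSV); M=cv2.inRange(h,(lo,150,60),(hi,255,255))
    w=np.zeros_like(M); cv2.circle(w,c,22,255,-1); M&=w
    nn,L,S,C=cv2.connectedComponentsWithStats(M); i=1+S[1:,4].argmax()
    print(k,n,S[i],C[i].round(1),ray(m,C[i],z).round(4))
for k,uv in {"blue":(205,203),"black":(232,244)}.items(): print(k,ray(vision.camera_model("scene"),uv,.052).round(3))
for k,uv in {"sblack":(297,228),"swhite":(248,183),"purp1":(373,236),"purp2":(398,264)}.items(): print(k,ray(vision.camera_model("scene"),uv,.066).round(3))
p=np.load("scene0.npz")["p"][170:330,190:430,::-1]; cv2.imwrite("pics/crop0.png",cv2.resize(p,None,fx=3,fy=3))
E
```

```text
orange scene [264 284  19  14 198] [272.7 290.8] [0.6405 0.2375 0.052 ]
orange side [314 145  25  17 238] [327.2 152.8] [0.625 0.219 0.052]
green scene [328 258  30  21 431] [342.5 267.7] [0.4456 0.2792 0.066 ]
green side [250 136  29  19 422] [263.8 145.3] [0.4406 0.2695 0.066 ]
yellow scene [263 209  11   7  47] [268.3 212. ] [ 0.4633 -0.0725  0.045 ]
yellow side [280 231  18  15 214] [288.6 238.1] [ 0.4562 -0.0896  0.045 ]
blue [ 0.621 -0.224  0.052]
black [0.643 0.016 0.052]
sblack [0.449 0.071 0.066]
swhite [ 0.446 -0.238  0.066]
purp1 [0.282 0.224 0.066]
purp2 [0.31  0.349 0.066]
```

View pics/crop0.png

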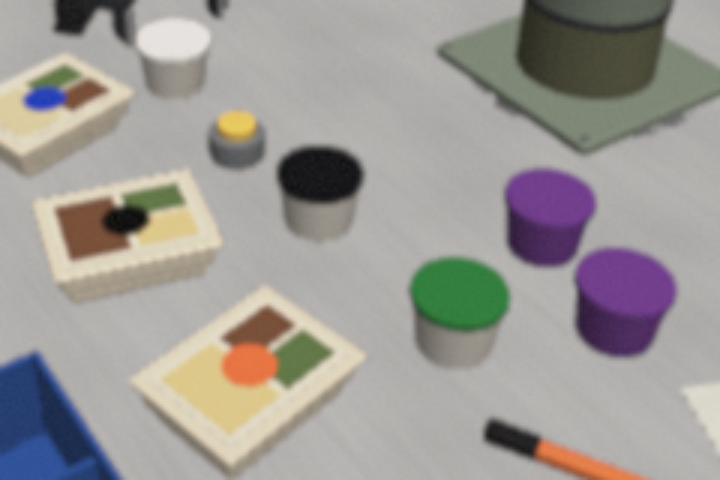

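The crop confirms the choice: a cream tray with a round orange sticker, a cream tub with a green lid (the purple ones are separate), and the yellow button in its grey housing. The two views disagree by 1–2 cm, so I'll go above the tray and refine with the wrist camera. Tool x is world y, tool y is world x, and tool z points down.

Emit:
step_arm(
  moves=[
    {"travel": [35,10,0],"delta_rot": [0,0,0],"gripper": 1},
    {"travel": [80,20,0],"delta_rot": [0,0,0],"gripper": 1},
    {"travel": [125,30,0],"delta_rot": [0,0,0],"gripper": 1},
    {"travel": [160,35,0],"delta_rot": [0,0,0],"gripper": 1},
    {"travel": [170,40,0],"delta_rot": [0,0,0],"gripper": 1},
  ],
)

```text
time: 0.6
eef_pos: [0.6143, 0.1747, 0.2493]
tcp_rot: [-3.14, -0.002, 1.575]
ft_force: [-0.5, -0.8, -0.0]
gripper_width: 0.0123
grasp_force: 0.0
```

```bash
cat > look.py <<'E'
from h import *
import sys
tg={"orange":(.052,3,14),"green":(.066,45,80),"yellow":(.045,20,32)}
s=ctrl.state(); print(s["time"],s["eef_pos"].round(4),s["tcp_rot"].round(3),s["gripper_width"],s["ft_force"].round(2))
for n in sys.argv[2:]:
  p,d,m=grab(n); cv2.imwrite(f"pics/{n}{sys.argv[1]}.png",p[:,:,::-1])
  print(n,np.array(m["world_from_camera"])[:3].round(3).tolist())
  h=cv2.cvtColor(p,cv2.COLOR_RGB2HSV)
  for k,(z,lo,hi) in tg.items():
    M=cv2.inRange(h,(lo,165,90),(hi,255,255)); nn,L,S,C=cv2.connectedComponentsWithStats(M)
    for i in range(1,nn):
      if S[i,4]>60:
        x0,y0,w,hh=S[i,:4]; print(k,S[i],C[i].round(1),ray(m,C[i],z).round(4),"depth",d[int(C[i][1]),int(C[i][0])])
E
python3 look.py 1 scene side wrist
```

```text
0.6 [0.6143 0.1747 0.2493] [-3.140e+00 -2.000e-03  1.575e+00] 0.012276929382956034 [-0.51 -0.83 -0.04]
scene [[-0.843, 0.312, -0.438, 1.015], [0.538, 0.488, -0.687, 0.842], [-0.001, -0.815, -0.579, 0.808]]
orange [265 284  17  14 180] [272.8 290.8] [0.6405 0.2379 0.052 ] depth 1.0208588
orange [368 318  42  19 208] [389. 327.] [0.4731 0.4787 0.052 ] depth 0.97202903
side [[0.987, -0.119, 0.108, 0.328], [-0.16, -0.7, 0.695, -0.875], [-0.007, -0.704, -0.71, 0.953]]
orange [248 117  20  16  97] [257.4 124.6] [0.436  0.3988 0.052 ] depth 1.6021062
orange [315 144  24  18 232] [327.4 152.7] [0.6258 0.2197 0.052 ] depth 1.4292645
orange [353 191  22  22 383] [364.7 201.7] [ 0.6784 -0.0021  0.052 ] depth 1.2881315
orange [337 261  24  19 151] [349.6 269. ] [ 0.5812 -0.2156  0.052 ] depth 1.1276635
green [250 136  29  18 399] [263.7 145.1] [0.4405 0.2705 0.066 ] depth 1.4300338
yellow [280 231  18  15 205] [288.6 238. ] [ 0.4565 -0.0895  0.045 ] depth 1.203453
wrist [[1.0, 0.003, -0.0, 0.616], [0.003, -0.963, -0.271, 0.24], [-0.001, 0.271, -0.963, 0.373]]
orange [ 281   83   56   58 2530] [308.3 111.2] [0.6421 0.2371 0.052 ] depth 0.3097474
green [ 74  17  38  64 703] [95.8 54.5] [0.4728 0.2815 0.066 ] depth 0.28356928
```

View pics/wrist1.png

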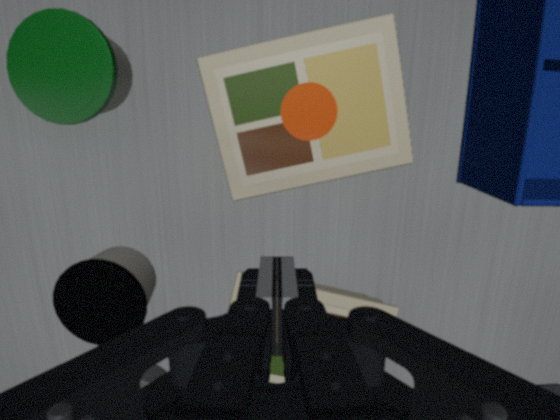

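Wrist view: the orange sticker is at (308,111) and the depth agrees with a top at 52 mm. It gives (0.642, 0.237), matching the scene camera. The green lid is at about (62,67) and the fingers are shut at (278,258).

Emit:
step_arm(
  moves=[
    {"travel": [35,15,10],"delta_rot": [0,0,0],"gripper": 1},
    {"travel": [60,25,40],"delta_rot": [0,0,0],"gripper": 1},
    {"travel": [67,27,80],"delta_rot": [0,0,0],"gripper": 1},
    {"travel": [67,27,115],"delta_rot": [0,0,0],"gripper": 1},
    {"travel": [67,27,130],"delta_rot": [0,0,0],"gripper": 1},
  ],
)

```text
time: 1.25
eef_pos: [0.641, 0.2351, 0.1169]
tcp_rot: [-3.138, 0.002, 1.57]
ft_force: [0.6, 0.4, 0.1]
gripper_width: 0.0001
grasp_force: 0.0
```

```bash
sed -i '1a import sys' look.py; python3 look.py 2 wrist side; python3 - <<'E'
from h import *
p,d,m=grab("wrist"); T=np.array(m["world_from_camera"])
for r in range(225,330,8):
  uv=(278,r); z=d[r,278]
  q=cv2.undistortPoints(np.array([[uv]],float),K(m),np.array(m["distortion"]))[0,0]
  print(r,(T[:3,:3]@(np.array([q[0],q[1],1])*z)+T[:3,3]).round(3))
s=cv2.imread("pics/side2.png")[60:220,220:420]; w=cv2.imread("pics/wrist2.png")
cv2.imwrite("pics/c2.png",np.hstack([cv2.resize(s,(400,320)),cv2.resize(w,(400,320))]))
E
```

```text
1.25 [0.641  0.2351 0.1169] [-3.138e+00  2.000e-03  1.570e+00] 0.00011607474159966075 [0.62 0.41 0.07]
wrist [[1.0, 0.0, -0.004, 0.642], [-0.001, -0.962, -0.273, 0.304], [-0.004, 0.273, -0.962, 0.241]]
orange [ 234  192   88   77 5144] [277.6 229.6] [0.6423 0.2398 0.052 ] depth 0.19835946
side [[0.987, -0.119, 0.108, 0.328], [-0.16, -0.7, 0.695, -0.875], [-0.007, -0.704, -0.71, 0.953]]
orange [248 117  20  16  91] [256.9 124.3] [0.4346 0.4006 0.052 ] depth 1.6041774
orange [315 145  24  17 228] [327.4 152.6] [0.6258 0.2199 0.052 ] depth 1.4336652
orange [353 191  22  22 382] [364.7 201.7] [ 0.6783 -0.0022  0.052 ] depth 1.2881014
orange [337 261  24  19 135] [349.7 269. ] [ 0.5814 -0.2155  0.052 ] depth 1.1240367
green [250 136  29  18 399] [263.7 145.1] [0.4407 0.2704 0.066 ] depth 1.4376026
yellow [280 231  18  15 204] [288.7 238. ] [ 0.4566 -0.0896  0.045 ] depth 1.2058878
225 [0.643 0.243 0.054]
233 [0.643 0.238 0.053]
241 [0.643 0.233 0.053]
249 [0.643 0.229 0.053]
257 [0.643 0.246 0.104]
265 [0.643 0.246 0.113]
273 [0.643 0.246 0.12 ]
281 [0.643 0.246 0.126]
289 [0.643 0.246 0.132]
297 [0.643 0.246 0.138]
305 [0.643 0.243 0.138]
313 [0.643 0.24  0.138]
321 [0.643 0.237 0.137]
329 [0.643 0.234 0.138]
```

View pics/c2.png

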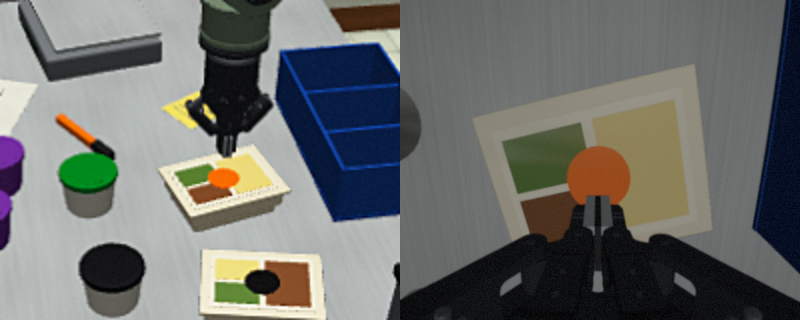

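Crop: the shut fingertips are above the sticker, with the sticker at about wrist pixel (278,235), and nothing is touched. The tips measure about 19 mm below the TCP, as stated. Next I'll go down 18 mm and hold.

Emit:
step_arm(
  moves=[
    {"travel": [0,0,9],"delta_rot": [0,0,0],"gripper": 1},
    {"travel": [0,0,18],"delta_rot": [0,0,0],"gripper": 1},
    {"travel": [0,0,18],"delta_rot": [0,0,0],"gripper": 1},
    {"travel": [0,0,18],"delta_rot": [0,0,0],"gripper": 1},
    {"travel": [0,0,18],"delta_rot": [0,0,0],"gripper": 1},
  ],
)

```text
time: 1.9
eef_pos: [0.6421, 0.2371, 0.1024]
tcp_rot: [3.141, -0.0, 1.571]
ft_force: [0.5, -0.7, -0.2]
gripper_width: -0.0002
grasp_force: 0.0
```

Emit:
step_arm(
  moves=[
    {"travel": [0,0,0],"delta_rot": [0,0,0],"gripper": 1},
    {"travel": [0,0,0],"delta_rot": [0,0,0],"gripper": 1},
    {"travel": [0,0,0],"delta_rot": [0,0,0],"gripper": 1},
    {"travel": [0,0,0],"delta_rot": [0,0,0],"gripper": 1},
    {"travel": [0,0,0],"delta_rot": [0,0,0],"gripper": 1},
  ],
)

```text
time: 2.4
eef_pos: [0.642, 0.237, 0.102]
tcp_rot: [-3.142, -0.0, 1.571]
ft_force: [-0.2, -0.0, 0.3]
gripper_width: -0.0001
grasp_force: 0.0
```

Emit:
step_arm(
  moves=[
    {"travel": [0,0,0],"delta_rot": [0,0,0],"gripper": 1},
    {"travel": [0,0,0],"delta_rot": [0,0,0],"gripper": 1},
    {"travel": [0,0,0],"delta_rot": [0,0,0],"gripper": 1},
    {"travel": [0,0,0],"delta_rot": [0,0,0],"gripper": 1},
    {"travel": [0,0,0],"delta_rot": [0,0,0],"gripper": 1},
  ],
)

```text
time: 2.9
eef_pos: [0.6419, 0.237, 0.1019]
tcp_rot: [-3.141, 0.0, 1.571]
ft_force: [0.2, 0.5, 0.1]
gripper_width: 0.0001
grasp_force: 0.0
```

Emit:
step_arm(
  moves=[
    {"travel": [0,0,0],"delta_rot": [0,0,0],"gripper": 1},
    {"travel": [0,0,0],"delta_rot": [0,0,0],"gripper": 1},
    {"travel": [0,0,0],"delta_rot": [0,0,0],"gripper": 1},
    {"travel": [0,0,0],"delta_rot": [0,0,0],"gripper": 1},
    {"travel": [0,0,0],"delta_rot": [0,0,0],"gripper": 1},
  ],
)

```text
time: 3.4
eef_pos: [0.642, 0.237, 0.102]
tcp_rot: [-3.142, 0.0, 1.571]
ft_force: [-0.7, -0.2, 0.7]
gripper_width: 0.0002
grasp_force: 0.0
```

Emit:
step_arm(
  moves=[
    {"travel": [0,0,0],"delta_rot": [0,0,0],"gripper": 1},
    {"travel": [0,0,0],"delta_rot": [0,0,0],"gripper": 1},
    {"travel": [0,0,0],"delta_rot": [0,0,0],"gripper": 1},
    {"travel": [0,0,0],"delta_rot": [0,0,0],"gripper": 1},
    {"travel": [0,0,0],"delta_rot": [0,0,0],"gripper": 1},
  ],
)

```text
time: 3.9
eef_pos: [0.642, 0.237, 0.1019]
tcp_rot: [-3.141, 0.0, 1.571]
ft_force: [-0.0, -0.8, 0.5]
gripper_width: 0.0001
grasp_force: 0.0
```

Emit:
step_arm(
  moves=[
    {"travel": [0,0,0],"delta_rot": [0,0,0],"gripper": 1},
    {"travel": [0,0,0],"delta_rot": [0,0,0],"gripper": 1},
    {"travel": [0,0,0],"delta_rot": [0,0,0],"gripper": 1},
    {"travel": [0,0,0],"delta_rot": [0,0,0],"gripper": 1},
    {"travel": [0,0,0],"delta_rot": [0,0,0],"gripper": 1},
  ],
)

```text
time: 4.4
eef_pos: [0.6419, 0.237, 0.102]
tcp_rot: [-3.141, -0.0, 1.571]
ft_force: [0.3, 0.5, -0.1]
gripper_width: 0.0001
grasp_force: 0.0
```

Emit:
step_arm(
  moves=[
    {"travel": [0,0,-30],"delta_rot": [0,0,0],"gripper": 1},
    {"travel": [0,0,-75],"delta_rot": [0,0,0],"gripper": 1},
    {"travel": [0,-20,-115],"delta_rot": [0,0,0],"gripper": 1},
    {"travel": [0,-60,-120],"delta_rot": [0,0,0],"gripper": 1},
    {"travel": [0,-100,-120],"delta_rot": [0,0,0],"gripper": 1},
  ],
)

```text
time: 4.9
eef_pos: [0.541, 0.2369, 0.2232]
tcp_rot: [3.14, -0.001, 1.57]
ft_force: [0.8, 1.5, -1.6]
gripper_width: 0.0001
grasp_force: 0.0
```

Emit:
step_arm(
  moves=[
    {"travel": [0,-40,0],"delta_rot": [0,0,0],"gripper": 1},
    {"travel": [0,-75,0],"delta_rot": [0,0,0],"gripper": 1},
    {"travel": [0,-96,0],"delta_rot": [0,0,0],"gripper": 1},
    {"travel": [0,-96,0],"delta_rot": [0,0,0],"gripper": 1},
    {"travel": [0,-96,0],"delta_rot": [0,0,0],"gripper": 1},
  ],
)

```text
time: 5.4
eef_pos: [0.4464, 0.2371, 0.2223]
tcp_rot: [3.141, -0.0, 1.571]
ft_force: [0.6, -0.4, 0.2]
gripper_width: -0.0002
grasp_force: 0.0
```

```bash
sed -i 's/(lo,165,90)/(lo,150,60)/' look.py; python3 look.py 3 wrist
```

```text
5.4 [0.4464 0.2371 0.2223] [ 3.141 -0.     1.571] -0.00018059976392882554 [ 0.59 -0.43  0.19]
wrist [[1.0, 0.0, 0.001, 0.447], [0.001, -0.963, -0.271, 0.305], [0.001, 0.271, -0.963, 0.347]]
orange [ 439  167   99   87 3414] [498.3 205.8] [0.6338 0.2275 0.052 ] depth 0.30535176
orange [439 218  20  10  64] [448.9 222.6] [0.5929 0.2128 0.052 ] depth 0.3070749
green [ 217   93  109   95 6700] [275.9 136.4] [0.4469 0.2846 0.066 ] depth 0.27396354
green [234 188  65  20 665] [267.3 198.6] [0.4402 0.2368 0.066 ] depth 0.2867534
```

View pics/wrist3.png

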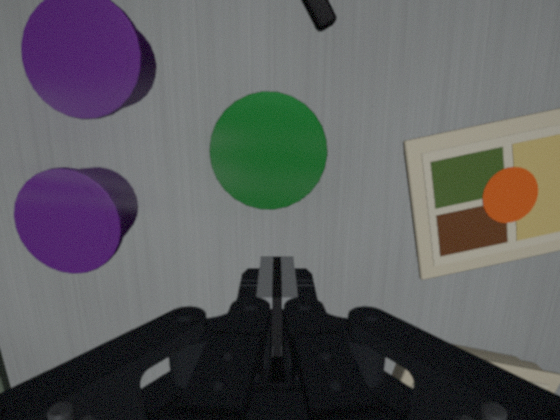

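The green lid is fully in view, at columns 210–327 and rows 91–209, so its centre is at (268.5,150). The purple look-alikes are at (82,55) and (68,220).

```bash
python3 - <<'E'
from h import *
m=vision.camera_model("wrist")
P=[ray(m,uv,.066) for uv in((210,150),(327,150),(268.5,91),(268.5,209),(268.5,150))]
print(np.round(P,4)); 
print((P[0]+P[1])/2,(P[2]+P[3])/2)
E
```

```text
[[0.3976 0.2744 0.066 ]
 [0.4857 0.2744 0.066 ]
 [0.4419 0.317  0.066 ]
 [0.4414 0.2283 0.066 ]
 [0.4417 0.2744 0.066 ]]
[0.44166514 0.27442077 0.066     ] [0.44166704 0.27264646 0.066     ]
```

Emit:
step_arm(
  moves=[
    {"travel": [25,-3,5],"delta_rot": [0,0,0],"gripper": 1},
    {"travel": [36,-5,30],"delta_rot": [0,0,0],"gripper": 1},
    {"travel": [36,-5,65],"delta_rot": [0,0,0],"gripper": 1},
    {"travel": [36,-5,95],"delta_rot": [0,0,0],"gripper": 1},
    {"travel": [36,-5,106],"delta_rot": [0,0,0],"gripper": 1},
  ],
)

```text
time: 5.95
eef_pos: [0.4409, 0.2724, 0.1135]
tcp_rot: [-3.139, 0.002, 1.57]
ft_force: [0.7, -0.7, 0.3]
gripper_width: 0.0
grasp_force: 0.0
```

Emit:
step_arm(
  moves=[
    {"travel": [0,0,0],"delta_rot": [0,0,0],"gripper": 1},
    {"travel": [0,0,0],"delta_rot": [0,0,0],"gripper": 1},
    {"travel": [0,0,0],"delta_rot": [0,0,0],"gripper": 1},
  ],
)

```text
time: 6.25
eef_pos: [0.4416, 0.2732, 0.1172]
tcp_rot: [3.14, -0.001, 1.571]
ft_force: [0.1, -0.2, 0.5]
gripper_width: -0.0004
grasp_force: 0.0
```

```bash
python3 look.py 4 wrist; python3 - <<'E'
from h import *
m=vision.camera_model("wrist"); p=cv2.imread("pics/wrist4.png"); h=cv2.cvtColor(p,cv2.COLOR_BGR2HSV)
M=cv2.inRange(h,(45,120,40),(80,255,255)); 
n,L,S,C=cv2.connectedComponentsWithStats(M); i=1+S[1:,4].argmax(); c=max(cv2.findContours((L==i).astype('uint8'),0,1)[0],key=cv2.contourArea)
e=cv2.convexHull(c)[:,0]; e=e[e[:,1]<230]
W=np.array([ray(m,u.astype(float),.066)[:2] for u in e])
A=np.c_[2*W,np.ones(len(W))]; s=np.linalg.lstsq(A,(W**2).sum(1),rcond=None)[0]; print(s[:2],np.sqrt(s[2]+s[0]**2+s[1]**2),len(W))
print(ctrl.state()["eef_pos"])
E
```

```text
6.25 [0.4416 0.2732 0.1172] [ 3.140e+00 -1.000e-03  1.571e+00] -0.00038678407943913527 [ 0.05 -0.17  0.49]
wrist [[1.0, -0.0, 0.002, 0.442], [0.0, -0.963, -0.27, 0.341], [0.002, 0.27, -0.963, 0.242]]
orange [ 509  313   51   58 1477] [534.1 341.1] [0.6011 0.2053 0.052 ] depth 0.21934268
green [  187   161   173   150 14906] [275.  236.4] [0.4419 0.2791 0.066 ] depth 0.1863156
[0.44100724 0.27421211] 0.043316536543547626 23
[0.44152415 0.27323706 0.11714592]
```

View pics/wrist4.png

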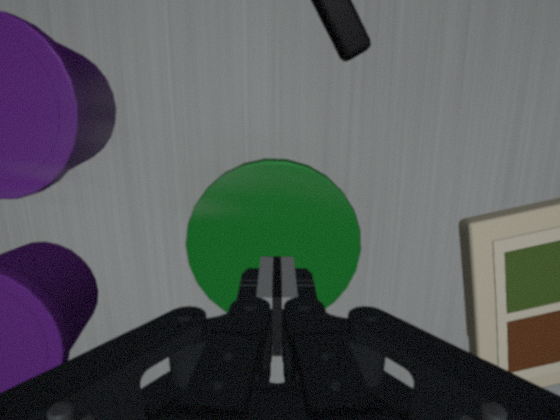

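The fingertips are centred over the green lid, whose fitted centre (0.441, 0.274) matches the TCP, with a gap of about 32 mm. I'll hold here.

Emit:
step_arm(
  moves=[
    {"travel": [0,0,0],"delta_rot": [0,0,0],"gripper": 1},
    {"travel": [0,0,0],"delta_rot": [0,0,0],"gripper": 1},
    {"travel": [0,0,0],"delta_rot": [0,0,0],"gripper": 1},
    {"travel": [0,0,0],"delta_rot": [0,0,0],"gripper": 1},
    {"travel": [0,0,0],"delta_rot": [0,0,0],"gripper": 1},
  ],
)

```text
time: 6.8
eef_pos: [0.441, 0.273, 0.116]
tcp_rot: [-3.141, -0.0, 1.571]
ft_force: [-0.4, -0.1, -0.4]
gripper_width: -0.0
grasp_force: 0.0
```

Emit:
step_arm(
  moves=[
    {"travel": [0,0,0],"delta_rot": [0,0,0],"gripper": 1},
    {"travel": [0,0,0],"delta_rot": [0,0,0],"gripper": 1},
    {"travel": [0,0,0],"delta_rot": [0,0,0],"gripper": 1},
    {"travel": [0,0,0],"delta_rot": [0,0,0],"gripper": 1},
    {"travel": [0,0,0],"delta_rot": [0,0,0],"gripper": 1},
  ],
)

```text
time: 7.3
eef_pos: [0.441, 0.273, 0.116]
tcp_rot: [-3.142, 0.0, 1.571]
ft_force: [-0.6, 0.3, 0.0]
gripper_width: 0.0001
grasp_force: 0.0
```

Emit:
step_arm(
  moves=[
    {"travel": [0,0,0],"delta_rot": [0,0,0],"gripper": 1},
    {"travel": [0,0,0],"delta_rot": [0,0,0],"gripper": 1},
    {"travel": [0,0,0],"delta_rot": [0,0,0],"gripper": 1},
    {"travel": [0,0,0],"delta_rot": [0,0,0],"gripper": 1},
    {"travel": [0,0,0],"delta_rot": [0,0,0],"gripper": 1},
  ],
)

```text
time: 7.8
eef_pos: [0.441, 0.273, 0.116]
tcp_rot: [-3.142, -0.0, 1.571]
ft_force: [-0.2, -0.0, 0.2]
gripper_width: -0.0002
grasp_force: 0.0
```

Emit:
step_arm(
  moves=[
    {"travel": [0,0,0],"delta_rot": [0,0,0],"gripper": 1},
    {"travel": [0,0,0],"delta_rot": [0,0,0],"gripper": 1},
    {"travel": [0,0,0],"delta_rot": [0,0,0],"gripper": 1},
    {"travel": [0,0,0],"delta_rot": [0,0,0],"gripper": 1},
    {"travel": [0,0,0],"delta_rot": [0,0,0],"gripper": 1},
  ],
)

```text
time: 8.3
eef_pos: [0.441, 0.273, 0.116]
tcp_rot: [-3.141, 0.0, 1.571]
ft_force: [0.0, -0.0, -0.3]
gripper_width: 0.0
grasp_force: 0.0
```

Emit:
step_arm(
  moves=[
    {"travel": [0,0,0],"delta_rot": [0,0,0],"gripper": 1},
    {"travel": [0,0,0],"delta_rot": [0,0,0],"gripper": 1},
    {"travel": [0,0,0],"delta_rot": [0,0,0],"gripper": 1},
    {"travel": [0,0,0],"delta_rot": [0,0,0],"gripper": 1},
    {"travel": [0,0,0],"delta_rot": [0,0,0],"gripper": 1},
  ],
)

```text
time: 8.8
eef_pos: [0.441, 0.273, 0.116]
tcp_rot: [-3.141, 0.0, 1.571]
ft_force: [0.5, 0.1, 0.3]
gripper_width: 0.0001
grasp_force: 0.0
```

Emit:
step_arm(
  moves=[
    {"travel": [0,0,-30],"delta_rot": [0,0,0],"gripper": 1},
    {"travel": [0,0,-75],"delta_rot": [0,0,0],"gripper": 1},
    {"travel": [0,0,-115],"delta_rot": [0,0,0],"gripper": 1},
    {"travel": [-30,0,-130],"delta_rot": [0,0,0],"gripper": 1},
    {"travel": [-75,5,-130],"delta_rot": [0,0,0],"gripper": 1},
  ],
)

```text
time: 9.3
eef_pos: [0.446, 0.1991, 0.2479]
tcp_rot: [3.139, -0.002, 1.574]
ft_force: [2.7, -1.3, -1.2]
gripper_width: -0.0003
grasp_force: 0.0
```

Emit:
step_arm(
  moves=[
    {"travel": [-45,5,0],"delta_rot": [0,0,0],"gripper": 1},
    {"travel": [-90,10,0],"delta_rot": [0,0,0],"gripper": 1},
    {"travel": [-135,15,0],"delta_rot": [0,0,0],"gripper": 1},
    {"travel": [-180,15,0],"delta_rot": [0,0,0],"gripper": 1},
    {"travel": [-225,15,0],"delta_rot": [0,0,0],"gripper": 1},
  ],
)

```text
time: 9.8
eef_pos: [0.4607, -0.0288, 0.2461]
tcp_rot: [3.141, -0.0, 1.571]
ft_force: [1.4, 0.1, 0.1]
gripper_width: 0.0003
grasp_force: 0.0
```

Emit:
step_arm(
  moves=[
    {"travel": [-45,0,0],"delta_rot": [0,0,0],"gripper": 1},
    {"travel": [-85,0,0],"delta_rot": [0,0,0],"gripper": 1},
    {"travel": [-105,0,0],"delta_rot": [0,0,0],"gripper": 1},
    {"travel": [-105,0,0],"delta_rot": [0,0,0],"gripper": 1},
    {"travel": [-105,0,0],"delta_rot": [0,0,0],"gripper": 1},
  ],
)

```text
time: 10.3
eef_pos: [0.4609, -0.1317, 0.2459]
tcp_rot: [-3.141, -0.0, 1.57]
ft_force: [0.2, 1.2, 0.4]
gripper_width: 0.0002
grasp_force: 0.0
```

```bash
python3 look.py 5 wrist
```

```text
10.3 [ 0.4609 -0.1317  0.2459] [-3.141 -0.     1.57 ] 0.00022266120850106548 [0.24 1.18 0.45]
wrist [[1.0, 0.0, -0.0, 0.462], [-0.0, -0.963, -0.271, -0.063], [-0.0, 0.271, -0.963, 0.37]]
orange [ 490    0   70   90 2240] [534.7  48.1] [ 0.6747 -0.013   0.052 ] depth 0.2925629
orange [ 374  254   60   46 1126] [401.4 275.6] [ 0.58   -0.2161  0.052 ] depth 0.34677705
yellow [ 248  108   48   48 1672] [272.7 130.5] [ 0.4586 -0.0825  0.045 ] depth 0.31796637
```

View pics/wrist5.png

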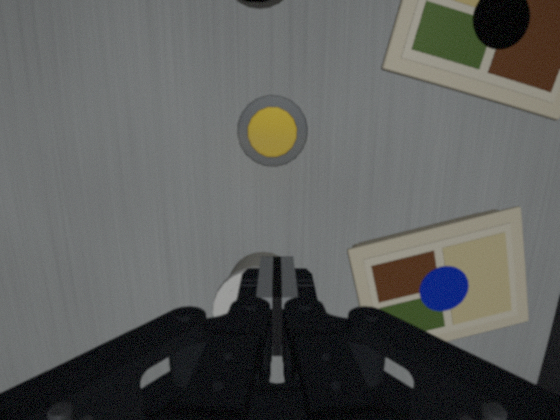

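The yellow button is at (272,132), with the grey housing around it, which gives (0.4585, −0.083). I'll go over it, then down, then press in small steps.

Emit:
step_arm(
  moves=[
    {"travel": [25,-1,0],"delta_rot": [0,0,0],"gripper": 1},
    {"travel": [45,-2,20],"delta_rot": [0,0,0],"gripper": 1},
    {"travel": [49,-2,60],"delta_rot": [0,0,0],"gripper": 1},
    {"travel": [49,-2,100],"delta_rot": [0,0,0],"gripper": 1},
    {"travel": [49,-2,135],"delta_rot": [0,0,0],"gripper": 1},
  ],
)

```text
time: 10.85
eef_pos: [0.4589, -0.0814, 0.1096]
tcp_rot: [3.142, -0.0, 1.573]
ft_force: [1.3, -1.3, -0.6]
gripper_width: -0.0001
grasp_force: 0.0
```

Emit:
step_arm(
  moves=[
    {"travel": [0,0,15],"delta_rot": [0,0,0],"gripper": 1},
    {"travel": [0,0,29],"delta_rot": [0,0,0],"gripper": 1},
    {"travel": [0,0,36],"delta_rot": [0,0,0],"gripper": 1},
    {"travel": [0,0,36],"delta_rot": [0,0,0],"gripper": 1},
    {"travel": [0,0,36],"delta_rot": [0,0,0],"gripper": 1},
  ],
)

```text
time: 11.35
eef_pos: [0.4592, -0.0826, 0.0755]
tcp_rot: [3.141, -0.0, 1.571]
ft_force: [0.0, -0.3, 0.0]
gripper_width: 0.0002
grasp_force: 0.0
```

```bash
python3 look.py 6 wrist; python3 - <<'E'
from h import *
m=vision.camera_model("wrist"); print([ray(m,(278,r),.045).round(4).tolist() for r in(200,300)])
E
```

```text
11.35 [ 0.4592 -0.0826  0.0755] [ 3.141 -0.     1.571] 0.0001625149089269047 [ 0.   -0.3   0.04]
wrist [[1.0, 0.001, 0.001, 0.46], [0.001, -0.962, -0.271, -0.014], [0.001, 0.271, -0.962, 0.2]]
yellow [ 225  215   93   77 3927] [269.  246.1] [ 0.4568 -0.074   0.045 ] depth 0.1641565
[[0.4609, -0.053, 0.045], [0.461, -0.1011, 0.045]]
```

View pics/wrist6.png

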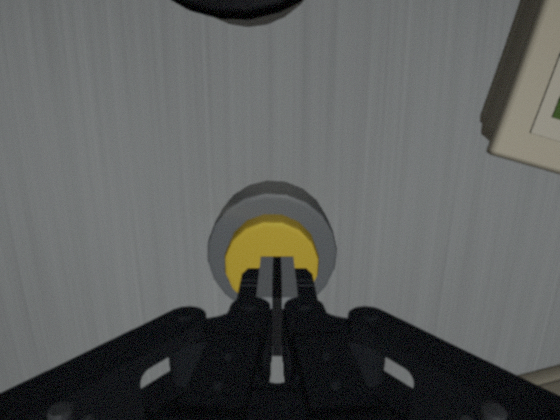

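The fingertips sit over the button centre (272,261), about 11 mm above it, so I'll press.

Emit:
step_arm(
  moves=[
    {"travel": [0,0,7],"delta_rot": [0,0,0],"gripper": 1},
    {"travel": [0,0,12],"delta_rot": [0,0,0],"gripper": 1},
    {"travel": [0,0,16],"delta_rot": [0,0,0],"gripper": 1},
    {"travel": [0,0,19],"delta_rot": [0,0,0],"gripper": 1},
    {"travel": [0,0,19],"delta_rot": [0,0,0],"gripper": 1},
  ],
)

```text
time: 11.9
eef_pos: [0.4591, -0.083, 0.0558]
tcp_rot: [3.141, 0.0, 1.571]
ft_force: [1.0, 0.3, 4.0]
gripper_width: 0.0003
grasp_force: 2.4
```

Emit:
step_arm(
  moves=[
    {"travel": [0,0,1],"delta_rot": [0,0,0],"gripper": 1},
    {"travel": [0,0,1],"delta_rot": [0,0,0],"gripper": 1},
  ],
)

```text
time: 12.1
eef_pos: [0.4592, -0.083, 0.0555]
tcp_rot: [3.141, 0.0, 1.571]
ft_force: [-1.0, 1.9, 21.0]
gripper_width: 0.0002
grasp_force: 10.4
```

At 21 N, well past the spring's 5 N, the button is on its stop. I'll hold briefly and retreat.

Emit:
step_arm(
  moves=[
    {"travel": [0,0,0],"delta_rot": [0,0,0],"gripper": 1},
    {"travel": [0,0,0],"delta_rot": [0,0,0],"gripper": 1},
    {"travel": [0,0,-10],"delta_rot": [0,0,0],"gripper": 1},
    {"travel": [0,0,-30],"delta_rot": [0,0,0],"gripper": 1},
    {"travel": [0,0,-70],"delta_rot": [0,0,0],"gripper": 1},
  ],
)

```text
time: 12.6
eef_pos: [0.4579, -0.0828, 0.1243]
tcp_rot: [-3.138, -0.0, 1.571]
ft_force: [0.4, -0.2, 0.4]
gripper_width: 0.0
grasp_force: 0.0
```

Emit:
step_arm(
  moves=[
    {"travel": [0,0,-40],"delta_rot": [0,0,0],"gripper": 1},
    {"travel": [0,0,-80],"delta_rot": [0,0,0],"gripper": 1},
    {"travel": [0,0,-100],"delta_rot": [0,0,0],"gripper": 1},
    {"travel": [0,0,-100],"delta_rot": [0,0,0],"gripper": 1},
    {"travel": [0,0,-100],"delta_rot": [0,0,0],"gripper": 1},
  ],
)

```text
time: 13.1
eef_pos: [0.4588, -0.083, 0.2247]
tcp_rot: [-3.141, -0.0, 1.571]
ft_force: [-0.2, 1.1, 0.0]
gripper_width: -0.0002
grasp_force: 0.0
```

```bash
python3 look.py 7 wrist side; python3 - <<'E'
from h import *
p,d,m=grab("wrist"); h=cv2.cvtColor(p,cv2.COLOR_RGB2HSV); M=cv2.inRange(h,(20,150,60),(32,255,255)); v,u=np.nonzero(M)
z=np.median(d[M>0]); T=np.array(m["world_from_camera"]); q=cv2.undistortPoints(np.array([[[np.median(u),np.median(v)]]],float),K(m),np.array(m["distortion"]))[0,0]
print("button z",(T[:3,:3]@(np.r_[q,1]*z)+T[:3,3]).round(4))
E
```

```text
13.1 [ 0.4588 -0.083   0.2247] [-3.141 -0.     1.571] -0.00016983549685290289 [-0.23  1.11  0.05]
wrist [[1.0, 0.0, -0.0, 0.46], [0.0, -0.962, -0.271, -0.015], [-0.0, 0.271, -0.962, 0.349]]
orange [ 499   28   61  122 2345] [540.4  98.1] [ 0.6691 -0.0049  0.052 ] depth 0.28402576
orange [403 311  36  21 259] [424.8 320.6] [ 0.5966 -0.203   0.052 ] depth 0.3357929
yellow [ 250  167   49   49 1316] [275.6 195.9] [ 0.4589 -0.0868  0.045 ] depth 0.0
side [[0.987, -0.119, 0.108, 0.328], [-0.16, -0.7, 0.695, -0.875], [-0.007, -0.704, -0.71, 0.953]]
orange [387  61  45  15 442] [409.3  67.9] [1.0518 0.6757 0.052 ] depth 3.301431
orange [248 117  20  16 101] [256.9 124.4] [0.4344 0.4    0.052 ] depth 1.601653
orange [317 145  22  17 223] [327.9 152.6] [0.6274 0.2199 0.052 ] depth 1.4364024
orange [353 191  22  23 391] [364.7 201.8] [ 0.6782 -0.0026  0.052 ] depth 1.2835642
orange [337 261  24  19 262] [349.1 269.6] [ 0.5795 -0.2171  0.052 ] depth 1.1254405
green [250 136  22  19 342] [261.3 145.2] [0.4334 0.2708 0.066 ] depth 1.434885
yellow [312 105  23  17  81] [324.9 112.2] [0.668  0.4413 0.045 ] depth 1.6762041
yellow [280 231  18  15 214] [288.6 238.1] [ 0.4562 -0.0896  0.045 ] depth 1.2071953
button z [ 0.4596 -0.0874  0.0454]
```

The button is back up at 45 mm, nothing else has moved, and the arm is clear.

```bash
python3 -c "
from rig import ctrl; print(ctrl.job_done())"
```

```text
the job is handed in; nothing more can be done
None
```

The job is handed in after about 13 s of robot time: I pointed at the orange sticker and then the green lid for over 2 s each, with the fingertips about 3 cm above, then pressed the yellow button to its stop; it sprang back, and I saw no contact with anything else.

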